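# Start a glaze firing at the test kiln

### The arm

A 6-joint arm with a two-finger parallel gripper is mounted at the origin on the work surface. World frame = base frame: x ahead of the robot, y to its left, z up, the work surface at z = 0. Lengths are in m, angles in degrees, forces in N, time in s.
With the tool pointing down it reaches from about 0.4 to 0.825 m from the base axis. Payload 7 kg.
Tool frame: the origin (TCP) lies at the very end of the fingers, on their centre line; the grasp point (between the pads) lies 19 mm behind it (grasp_offset is the x of the grasp point in the tool frame, in m); x points along the fingers, y is the direction in which the jaws open and shut, and the axes are right-handed (so a half turn about x gives the same grasp; the last joint's range is limited). The gripper opens to 88 mm and grips with 3 to 60 N. Pads are 19 mm wide; open, the fingers measure 130 mm over their backs; the gripper's body (78 mm by 193 mm) begins 47 mm behind the grasp point.
Start: joints at [-55.056, 20.546, 0.682, 0, -70.136, -16.507], TCP at [0.213, -0.64, 0.227] pointing down, gripper open.
Joint ranges: [-176.03, 176.03], [-82.01, 121.73], [-58.28, 71.71], [-173.87, 95.51], [-174.79, -0.11], [-173.66, 173.66]. Speed limits (degrees/s): [136.94, 136.94, 172.46, 180, 180, 180].

### API

Orientations are given as [roll, pitch, yaw] about the fixed x, y, z axes, in that order (R = Rz(yaw) Ry(pitch) Rx(roll)).
In Python, from plant import get_obs, snapshot, close_job, grasp_offset gives the robot as it stands.
- The arm moves only by the tool carry_out, never from a script. Its argument "series" is a list that holds one entry, the list of rows, each a list of 6 numbers: the shift along the tool's x, y, z in mm, then the turn, a rotation vector about the tool's x, y, z in degrees. A call has 1 to 10 rows; each row is the pose to reach, as a shift and turn from the pose commanded when the call began, along the tool's axes at that moment; what a row does not reach only later rows make up. A row lasts 1/8 s, in which the tool goes at most 62.5 mm and 10.7 degrees, less where a joint would pass 70% of its speed; a pose out of reach is approached as far as the arm can. A call with a gripper value outside its range is refused whole. "hand" is the gripper's target within -1 to 1 (shut at 1, half-way at 0, fully open at -1), set as the call begins (left out, the last holds). The fingers move at their own pace and stop on an object; the grip force is fixed at half the most. Time passes only in rows, so rows that repeat a pose let the fingers close. It gives the time, the measured TCP pose, the force and the opening at its end, in the units of the state.
- get_obs(): the state, without advancing time (a new reading comes with each control period).
- snapshot(name): name is "side" or "top" or "wrist"; returns a dict with "color" (420x560x3 uint8, red, green, blue), "fx", "fy", "cx", "cy" (pixels), "eye" and "attitude" of the camera in the world. Camera axes: x right, y down, z forward; pixel columns grow to the right and rows downward; lengths in m; the calibration is good to about 2 mm. A picture is of the moment at which its call begins. There is no depth.
- close_job(): hands the job in, once; it reports no verdict.
The state is a dict: "clock": time; "joint_pos": joint angles; "qvel": joint speeds; "tau": joint torques, N m; "tool_pos": TCP position; "orientation": TCP orientation; "force": force on the tool from outside, world axes, zero at the start; "moment": the same for the moment, N m; "opening": finger opening in m.
Only numpy, scipy, OpenCV 4.12 (cv2) and the standard library are available. Lean on these libraries where they do the work, as an engineer would, in place of code of your own. Each camera call takes 0.05 s, during which the arm holds its last target.

### The job

Start the kiln in this order: first switch the extractor fan on by pressing down the raised end of the wide rocker, the end with the small round pip, until it tips right over; then push the round key of the three-key controller fully in; then press the mushroom button on the small loose box, hold it fully down for two seconds and let it come up again. Use the fingertips only: press no other key, do not lift or shove the loose box, and leave the pots and hand tools standing where they are.

Things in the scene. Friction and masses are not known exactly. Their poses are not given: they have to be found in the camera images.
- fan_box: Extractor switch box, grey painted, 90 x 90 x 56 mm, screwed down. Origin at the centre of its underside, z up. One wide white rocker on its top in a low black frame; the rocker's long side runs along the box's x axis and the end with the pip lies towards +x.
- rocker_pip (a point): Top of the black pip (10 mm wide, 2 mm high) on the rocker's raised end, 20 mm from the rocker's middle. Moves with the rocker: about 81 mm above the table at joint 0, 72.5 mm when tipped right over.
- rocker (a joint): Tilt of the rocker (plate 60 x 34 x 10 mm, pivot across its middle 70 mm above the table). 0 = off, pip end raised; 0.44 rad = on, pip end fully down. It stays where it is left; about 3.5 N straight down on the pip tips it. It counts as on above 0.36.
- controller: Kiln controller, white box 110 (x) x 180 (y) x 52 mm, screwed down. Origin at the centre of its underside, z up. Three grey keys stand in a row along y on an aluminium strip at x = -24 mm: a square one (22 mm, y = +52 mm), a round one (24 mm diameter, y = 0) and a narrow bar (12 x 34 mm, long side along y, y = -52 mm). Behind them is a flat dark window.
- key_round_top (a point): Centre of the top face of the round key, the middle one; it moves with the key. 66 mm above the table when out, 59 mm when fully in.
- key_round (a joint): Travel of the round key, straight down: 0 = out, 0.007 m = fully in. Needs about 3 N and stays where it is pushed (no spring). It counts as in above 0.005.
- key_square (a joint): Travel of the square key, 0 = out, 0.007 m = in; same make. To be left out.
- key_bar (a joint): Travel of the bar key, 0 = out, 0.007 m = in; same make. To be left out.
- start_box: Start station: loose grey box 80 x 80 x 52 mm on rubber feet, about 0.7 kg. Origin at the centre of its underside, z up. A black mushroom button of 40 mm diameter stands on its middle in a steel collar.
- start_top (a point): Centre of the top of the mushroom button, on the box's centre line; it moves with the button. 78 mm above the table when up, 72 mm when fully down.
- start (a joint): Travel of the mushroom button, straight down: 0 = up, 0.006 m = fully down. Springs back; 2 N to start, 6 N fully down. It counts as down above 0.0045.
- mug: Loose unglazed mug, 76 mm across, 85 mm high, with a handle. Origin at the centre of its underside.
- bowl: Loose pale bowl, 96 mm across, 45 mm high. Origin at the centre of its underside.
- glaze_jar: Loose small glass jar with white lid, 32 mm across, 60 mm high. Origin at the centre of its underside.
- bud_vase: Loose unglazed bud vase, 54 mm across, 78 mm high. Origin at the centre of its underside.
- spatula: Loose wooden spatula lying flat, 160 mm long along its x axis. Origin on its underside.
- kiln_prop: Loose pale kiln prop like a small spool, 34 mm across, 52 mm high. Origin at the centre of its underside.
- scraper: Loose scraper lying flat, wooden handle 100 x 20 x 12 mm along its x axis with a steel blade at +x. Origin on its underside at the middle of the handle.
Mind the look-alikes: they are no part of the job. What is shaped like the start_box but orange or red is not meant. Several things have the shape of the controller; the one meant has the colours described above.

How it is judged (in metres and radians):
On the way, in this order (a step that is already met when the one before it is completed fails the run):
1. the extractor rocker is tipped on (value of joint rocker above 0.36 rad), for 0.2 s.
2. the round key is pushed fully in (value of joint rocker above 0.36 rad and value of joint key_round above 0.005 m), for 0.2 s.
3. the mushroom button is held fully down (all of step 2 and value of joint start above 0.0045 m), for 1.5 s.
At the end, for the whole second after the job is handed in: The rocker is on (above 0.36 rad), the round key is in (above 5 mm), the other two keys are out (under 2 mm), the mushroom button has come up again (under 1 mm), the start box stands level and still on the table, and pots and tools are within 30 mm of where they stood (all of step 2 and value of joint start below 0.001 m and value of joint each of key_square, key_bar below 0.002 m and height (world z) of start_box below 0.01 m and angle between start_box's own z axis and vertical below 0.1 rad and linear speed of start_box below 0.02 m/s and distance of each of mug, bowl, glaze_jar, bud_vase, spatula, kiln_prop, scraper from where it was at the start of the episode below 0.03 m); the robot touches nothing.
It fails at once if the round key is pushed before the fan is on (value of joint key_round above 0.002 m and value of joint rocker below 0.36 rad).
It fails at once if the mushroom button is pressed before the round key is in (value of joint start above 0.002 m and value of joint key_round below 0.005 m).
It fails at once if a wrong key is pushed (value of joint any of key_square, key_bar above 0.002 m).
It fails at once if the start box is lifted, tipped or shoved more than 40 mm (height (world z) of start_box above 0.012 m or angle between start_box's own z axis and vertical above 0.2 rad or distance of start_box from where it was at the start of the episode above 0.04 m).
It fails at once if a pot or hand tool is shoved more than 30 mm or lifted (distance of any of mug, bowl, glaze_jar, bud_vase, spatula, kiln_prop, scraper from where it was at the start of the episode above 0.03 m).
It also fails if it takes over 61 s, if anything falls off the work surface, if the arm or the gripper's body presses on something with over 40 N, if the wrist force passes 120 N, or if a joint passes its speed limit or range.

## Working session

There is one attempt and no reset: what is moved stays moved. The work goes in short steps, Python scripts to look and compute and a tool call to move; the robot and the scene stay as the last step left them, time stands still between calls to the robot, and variables do not carry over. Pictures are saved under pics/ and viewed, and the job is handed in when it is done.

Besides the shell and the picture viewer there is one more tool, called after "Request:" in YAML: its name, and indented under it one key for each argument. carry_out: Moves the arm, as the interface text tells. Its arguments: {"type":"object","properties":{"series":{"type":"array","items":{"type":"array","items":{"type":"array","items":{"type":"number"}}}},"hand":{"type":"number"}},"required":["series"]}

```bash
ls; mkdir -p pics; python3 - <<'E'
from plant import *
import cv2
print(get_obs(),grasp_offset)
for n in ["side","top","wrist"]:
    s=snapshot(n); cv2.imwrite(f"pics/{n}0.png",cv2.cvtColor(s["color"],cv2.COLOR_RGB2BGR))
    print(n,{k:v for k,v in s.items() if k!="color"})
E
```

```text
pics
{'clock': 0.0, 'joint_pos': array([-5.50544450e+01,  2.05912662e+01,  6.33662311e-01, -2.13830885e-02,
       -7.01339891e+01, -1.65069323e+01]), 'qvel': array([-0.0017323 ,  0.02352823,  0.04270568,  0.0439112 ,  0.05138024,
       -0.0187883 ]), 'tau': array([-4.81436982e-04, -5.82714915e+01,  2.93051952e+01,  6.99681357e+00,
        6.84410290e-03, -1.57301256e-04]), 'tool_pos': array([ 0.21332617, -0.63989434,  0.22561976]), 'orientation': array([ 94.13041721,  89.90622648, 112.56175737]), 'force': array([ 0.04350592, -0.15856519,  0.59151077]), 'moment': array([-0.02178123,  0.01765727,  0.03470955]), 'opening': 0.08806912953095329} -0.0188
side {'fx': 428.17821448337276, 'fy': 428.17821448337276, 'cx': 282.89993217318715, 'cy': 211.80063193885374, 'eye': array([0.07239209, 0.53522064, 0.75497368]), 'attitude': array([-134.8915803 ,    0.65448159, -142.78210214])}
top {'fx': 380.7288625136119, 'fy': 380.7288625136119, 'cx': 275.56360431574603, 'cy': 202.23791787407583, 'eye': array([0.40906294, 0.02123589, 1.16867186]), 'attitude': array([-1.74642843e+02,  1.67553083e-01, -8.88550694e+01])}
wrist {'fx': 313.7018041271559, 'fy': 313.7018041271559, 'cx': 277.43209741177964, 'cy': 209.7196544170827, 'eye': array([ 0.14334503, -0.66400331,  0.38477972]), 'attitude': array([ 1.64187710e+02, -1.04190873e-01,  1.08337852e+02])}
```

View pics/top0.png

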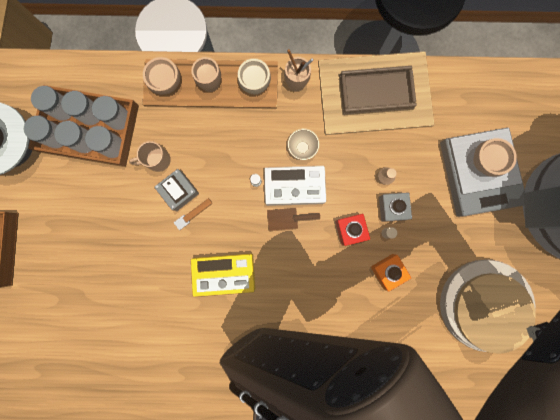

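View pics/side0.png

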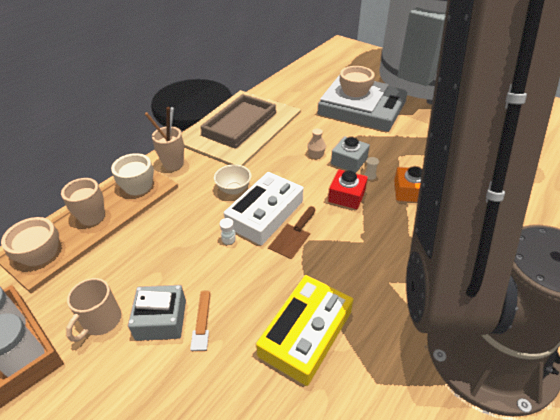

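View pics/wrist0.png

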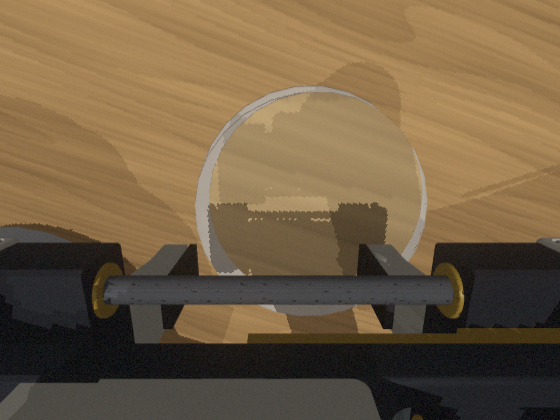

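The top view shows the fan box at about (177,189), the white controller at (295,185) and the grey start box at (398,206). The yellow controller and the red and orange boxes are decoys. Next I'll zoom in and measure.

```bash
cat > h.py <<'E'
import numpy as np, cv2
from scipy.spatial.transform import Rotation as R
from plant import *
def ray(s,u,v):
    d=R.from_euler('xyz',s["attitude"],degrees=True).apply([(u-s["cx"])/s["fx"],(v-s["cy"])/s["fy"],1.])
    return np.array(s["eye"]),d
def onz(s,u,v,z):
    e,d=ray(s,u,v); return e+d*(z-e[2])/d[2]
def px(s,p):
    q=R.from_euler('xyz',s["attitude"],degrees=True).inv().apply(np.array(p)-s["eye"])
    return s["cx"]+s["fx"]*q[0]/q[2], s["cy"]+s["fy"]*q[1]/q[2]
def tri(l):
    A=np.zeros((3,3));b=np.zeros(3)
    for s,u,v in l:
        e,d=ray(s,u,v);d=d/np.linalg.norm(d);P=np.eye(3)-np.outer(d,d);A+=P;b+=P@e
    return np.linalg.solve(A,b)
def save(img,n): cv2.imwrite(f"pics/{n}.png",cv2.cvtColor(img,cv2.COLOR_RGB2BGR))
def crop(s,x0,y0,w,h,k): return cv2.resize(s["color"][y0:y0+h,x0:x0+w],None,fx=k,fy=k,interpolation=cv2.INTER_CUBIC)
E
python3 - <<'E'
from h import *
import pickle
t=snapshot("top"); s=snapshot("side"); pickle.dump((t,s),open("ts.pkl","wb"))
a=[crop(t,147,160,60,60,6),crop(t,255,150,80,70,5)[:350],crop(t,370,180,60,60,6)]
for i,(x) in enumerate(a): print(x.shape)
can=np.zeros((760,800,3),np.uint8)[:600]
can[:300,:300]=crop(t,147,160,60,60,5); can[:300,300:700]=crop(t,255,150,80,60,5); can[300:600,:300]=crop(t,370,180,60,60,5)
can[300:600,300:540]=crop(s,120,275,80,100,3); can[300:576,540:780]=cv2.resize(crop(s,215,160,100,92,3),(240,276))
save(can,"crops")
save(crop(s,120,270,80,80,6),"sfan");save(crop(s,215,165,100,80,6),"sctl");save(crop(s,320,130,60,50,8),"sst")
E
```

```text
(360, 360, 3)
(350, 400, 3)
(360, 360, 3)
```

View pics/crops.png

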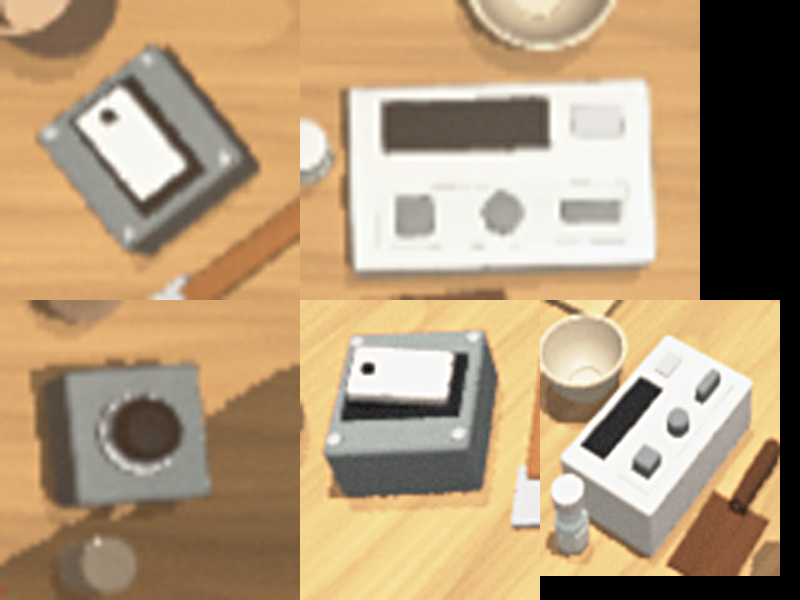

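View pics/sfan.png

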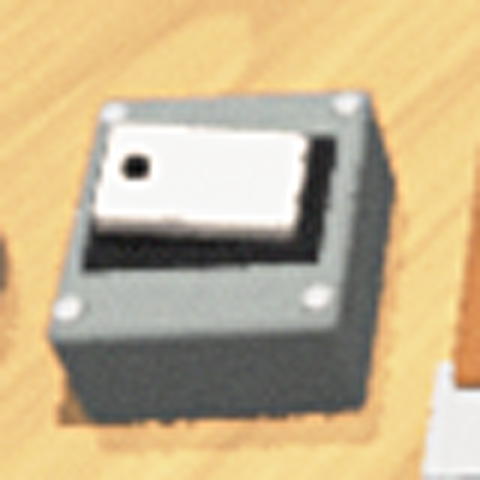

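View pics/sctl.png

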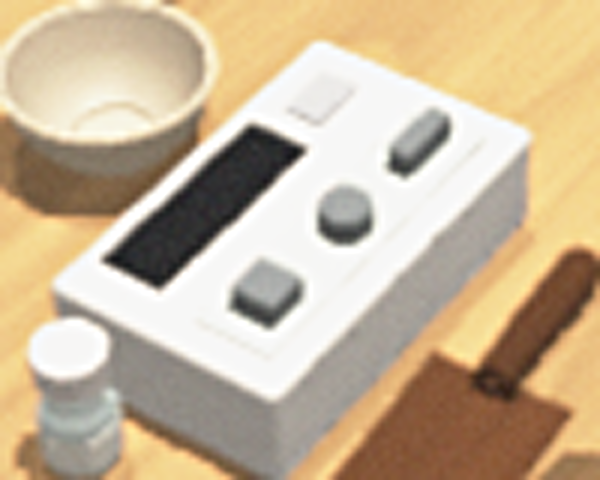

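View pics/sst.png

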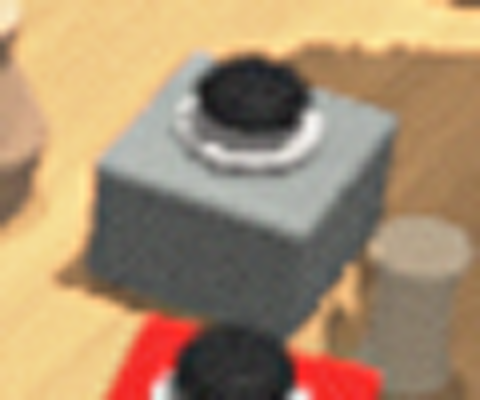

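```bash
python3 - <<'E'
from h import *
import pickle
t,s=pickle.load(open("ts.pkl","rb"))
for n,a,b,z in [("pip",(168.2,182.8),(142.1,297.3),.081),("round",(294.9,191.9),(272.1,199.1),.066),("start",(399,206),(351.8,140.2),.078),("sq",(277.5,192.6),(259,212),.066),("bar",(312.8,191.5),(284.8,187.5),.066),("scraper_end",(211,201),(206,294),.012),("bowl",(303,145),(233,178),.045),("prop",(391,232),(372,162),.052),("jar",(255,178),(227,223),.06)]:
    print(n,onz(t,*a,z).round(4),onz(s,*b,z).round(4),tri([(t,*a),(s,*b)]).round(4))
def q(*c): return [onz(t,x/5+x0-.4,y/5+y0-.4,z).round(4) for (x,y,x0,y0,z) in c]
# fan box top corners
f=[(155,45),(258,165),(140,250),(38,133)]
print("fan",q(*[(x,y,147,160,.056) for x,y in f]))
r=[(122,80),(77,122),(142,203),(190,160)]
print("rocker",q(*[(x,y,147,160,.075) for x,y in r]))
print("ctl",q(*[(x,y,255,150,.052) for x,y in [(48,88),(347,80),(354,262),(55,272)]]))
print("st",q(*[(x,y,370,180,.052) for x,y in [(67,75),(195,66),(208,192),(75,205)]]))
E
```

```text
pip [0.5612 0.3373 0.081 ] [0.5621 0.3377 0.081 ] [0.5614 0.3375 0.0814]
round [ 0.5438 -0.0292  0.066 ] [ 0.543  -0.0294  0.066 ] [ 0.5435 -0.0295  0.0656]
start [ 0.5074 -0.3282  0.078 ] [ 0.5057 -0.3283  0.078 ] [ 0.5068 -0.3288  0.0772]
sq [0.5407 0.0214 0.066 ] [0.5404 0.0222 0.066 ] [0.5409 0.0215 0.0651]
bar [ 0.546  -0.0814  0.066 ] [ 0.5436 -0.0798  0.066 ] [ 0.5459 -0.0819  0.0633]
scraper_end [0.5173 0.224  0.012 ] [0.5124 0.2328 0.012 ] [ 0.5193  0.2269 -0.0011]
bowl [ 0.6888 -0.0524  0.045 ] [ 0.6865 -0.0489  0.045 ] [ 0.69   -0.0525  0.0408]
prop [ 0.433  -0.3124  0.052 ] [ 0.4298 -0.3086  0.052 ] [ 0.4327 -0.3141  0.0472]
jar [0.5834 0.0885 0.06  ] [0.58   0.0876 0.06  ] [0.5823 0.0876 0.0587]
fan [array([0.6077, 0.3187, 0.056 ]), array([0.5373, 0.2549, 0.056 ]), array([0.4858, 0.3221, 0.056 ]), array([0.5538, 0.3854, 0.056 ])]
rocker [array([0.5833, 0.3319, 0.075 ]), array([0.5582, 0.3569, 0.075 ]), array([0.5117, 0.3171, 0.075 ]), array([0.5373, 0.2904, 0.075 ])]
ctl [array([0.6176, 0.0624, 0.052 ]), array([ 0.6259, -0.1151,  0.052 ]), array([ 0.5173, -0.1201,  0.052 ]), array([0.5079, 0.0558, 0.052 ])]
st [array([ 0.5426, -0.2897,  0.052 ]), array([ 0.5494, -0.3652,  0.052 ]), array([ 0.4751, -0.3719,  0.052 ]), array([ 0.466 , -0.2939,  0.052 ])]
```

```bash
cat >> h.py <<'E'
def rel(p,ydir=None):
    o=get_obs(); M=R.from_euler('xyz',o["orientation"],degrees=True); 
    sh=M.inv().apply(np.array(p)-o["tool_pos"])*1000
    x=np.array([0,0,-1.])
    if ydir is None: y=M.as_matrix()[:,1]
    else:
        y=np.array([*ydir,0.]); y/=np.linalg.norm(y)
        if y@M.as_matrix()[:,1]<0: y=-y
    y=y-x*(y@x); y/=np.linalg.norm(y)
    T=R.from_matrix(np.c_[x,y,np.cross(x,y)])
    tv=(M.inv()*T).as_rotvec(degrees=True)
    return sh.round(1),tv.round(2)
E
python3 - <<'E'
from h import *
M=R.from_euler('xyz',get_obs()["orientation"],degrees=True).as_matrix(); print(M.round(3))
a=np.radians(40.5); u=np.array([np.cos(a),np.sin(a)]); p=np.array([.5614,.3375])+.004*u; print(p)
yd=[-u[1],u[0]]
print(rel([.45,-.25,.25],yd)); print(rel([.52,.05,.23],yd)); print(rel([*p,.13],yd))
E
```

```text
[[-0.    -0.316  0.949]
 [ 0.001  0.949  0.316]
 [-1.     0.001 -0.   ]]
[0.56444162 0.34009779]
(array([-23.7, 295.3, 347.8]), array([-22.07,   0.  ,  -0.05]))
(array([ -3.5, 557.8, 509.1]), array([-22.07,   0.  ,  -0.05]))
(array([ 96.7, 818.9, 643. ]), array([-22.07,   0.  ,  -0.05]))
```

Request:
carry_out:
  hand: 1
  series:
    - [[-24,30,35,0,0,0],[-24,66,78,-5,0,0],[-24,104,122,-10,0,0],[-24,142,167,-16,0,0],[-24,180,212,-22,0,0],[-24,218,257,-22,0,0],[-24,257,302,-22,0,0],[-24,295,348,-22,0,0],[-24,330,375,-22,0,0],[-20,370,400,-22,0,0]]

```text
clock: 1.5
tool_pos: [0.4766, -0.1612, 0.2467]
orientation: [-43.1, 90.0, -2.7]
force: [0.5, 0.4, -0.3]
opening: 0.0007
```

```bash
python3 - <<'E'
from h import *
o=get_obs(); print({k:np.round(o[k],3) for k in ("clock","joint_pos","tool_pos","force","opening")})
a=np.radians(40.5); u=np.array([np.cos(a),np.sin(a)]); p=np.array([.5614,.3375])+.004*u
yd=[-u[1],u[0]]
print(rel([.54,.05,.22],yd)); print(rel([*p,.13],yd))
E
```

```text
{'clock': np.float64(1.5), 'joint_pos': array([ 3.7230e+00,  3.3730e+00, -1.8749e+01,  5.0000e-03, -6.7838e+01,
       -5.3270e+01]), 'tool_pos': array([ 0.477, -0.161,  0.247]), 'force': array([ 0.483,  0.415, -0.313]), 'opening': np.float64(0.001)}
(array([ 26.8, 119.6, 185.3]), array([-0.05,  0.03,  0.03]))
(array([116.8, 324.5, 392. ]), array([-0.05,  0.03,  0.03]))
```

Request:
carry_out:
  series:
    - [[10,40,48,0,0,0],[20,80,97,0,0,0],[27,120,145,0,0,0],[27,160,193,0,0,0],[27,200,242,0,0,0],[27,240,290,0,0,0],[40,280,338,0,0,0],[60,315,380,0,0,0],[90,324.5,392,0,0,0],[100,324.5,392,0,0,0]]

```text
clock: 2.75
tool_pos: [0.5627, 0.3389, 0.1438]
orientation: [-178.7, 89.8, -138.1]
force: [-0.4, -0.4, -0.2]
opening: 0.0007
```

```bash
python3 - <<'E'
from h import *
o=get_obs(); print({k:np.round(o[k],3) for k in ("clock","joint_pos","tool_pos","force","opening")})
a=np.radians(40.5); u=np.array([np.cos(a),np.sin(a)]); p=np.array([.5614,.3375])+.004*u
print(rel([*p,.084],[-u[1],u[0]]))
s=snapshot("side"); save(crop(s,60,180,200,180,4)[:600],"s2")
w=snapshot("wrist"); save(w["color"],"w2")
E
```

```text
{'clock': np.float64(2.75), 'joint_pos': array([ 4.8022e+01,  2.2390e+01, -7.8060e+00, -2.8000e-02, -6.0031e+01,
       -9.7493e+01]), 'tool_pos': array([0.563, 0.339, 0.144]), 'force': array([-0.427, -0.379, -0.172]), 'opening': np.float64(0.001)}
(array([59.7, -0.2,  2.3]), array([ 0.02, -0.23,  0.01]))
```

View pics/s2.png

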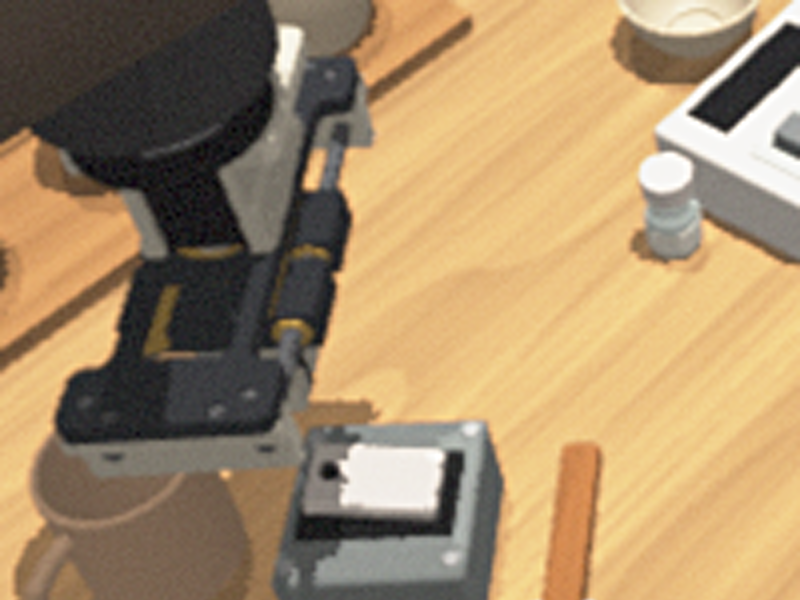

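View pics/w2.png

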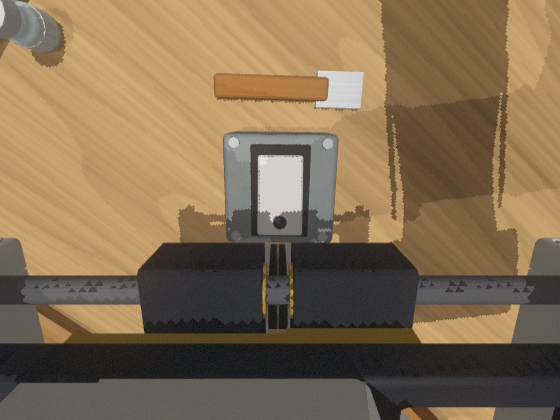

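```bash
python3 - <<'E'
from h import *
import pickle
t,s=pickle.load(open("ts.pkl","rb"))
o=get_obs();M=R.from_euler('xyz',o["orientation"],degrees=True).as_matrix();print(M.round(2))
for dx in(0,-.019,-.066):
  for dy in (-.021,0,.021):
    u,v=px(s,o["tool_pos"]+M@[dx,dy,0]); print(dx,dy,round((u-60)*4),round((v-180)*4))
print("mug",onz(s,90,295,.085),onz(t,151,154,.085))
E
```

```text
[[-0.   -0.65  0.76]
 [-0.    0.76  0.65]
 [-1.   -0.   -0.  ]]
0 -0.021 301 347
0 0 292 385
0 0.021 282 424
-0.019 -0.021 290 320
-0.019 0 280 359
-0.019 0.021 270 398
-0.066 -0.021 260 250
-0.066 0 250 289
-0.066 0.021 239 329
mug [0.64144876 0.39402598 0.085     ] [0.64377203 0.38990589 0.085     ]
```

Request:
carry_out:
  series:
    - [[30,0,1,0,0,0],[52,0,1,0,0,0],[58,0,1,0,0,0],[58,0,1,0,0,0]]

```text
clock: 3.35
tool_pos: [0.5651, 0.3387, 0.0898]
orientation: [-8.3, 89.9, 32.1]
force: [-0.6, -0.4, -0.1]
opening: 0.0005
```

```bash
python3 - <<'E'
from h import *
o=get_obs(); print({k:np.round(o[k],4) for k in ("clock","tool_pos","force","orientation")})
a=np.radians(40.5); u=np.array([np.cos(a),np.sin(a)]); p=np.array([.5614,.3375])+.004*u
print(rel([*p,.0725],[-u[1],u[0]]))
w=snapshot("wrist"); save(w["color"],"w3")
s=snapshot("side"); save(crop(s,60,180,200,180,4)[120:],"s3")
E
```

```text
{'clock': np.float64(3.35), 'tool_pos': array([0.5651, 0.3387, 0.0898]), 'force': array([-0.6284, -0.3962, -0.0552]), 'orientation': array([-8.3013, 89.9279, 32.1093])}
(array([17.3,  1.5,  0.3]), array([-0.09,  0.07,  0.01]))
```

View pics/w3.png

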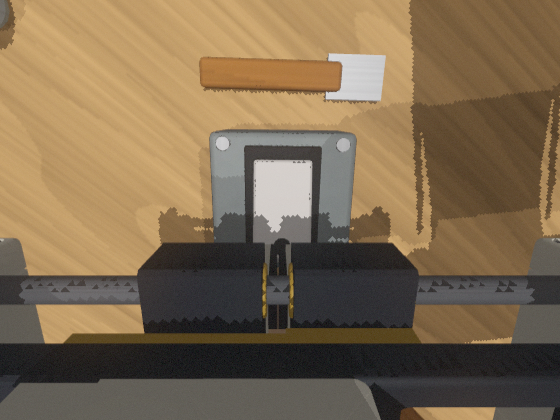

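View pics/s3.png

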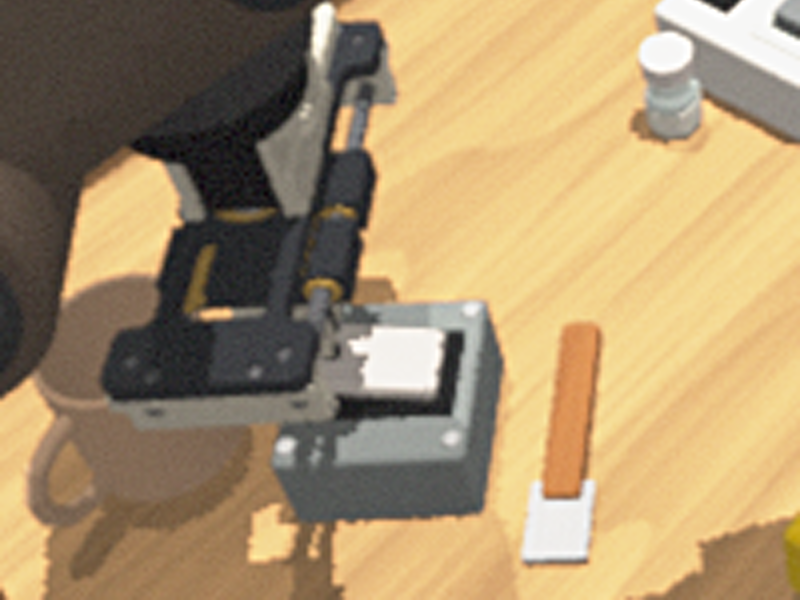

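Request:
carry_out:
  series:
    - [[3,1.5,0,0,0,0],[6,1.5,0,0,0,0],[8,1.5,0,0,0,0],[8,1.5,0,0,0,0]]

```text
clock: 3.95
tool_pos: [0.5638, 0.3405, 0.0807]
orientation: [-3.7, 90.0, 36.7]
force: [0.2, 0.9, 1.4]
opening: 0.001
```

Request:
carry_out:
  series:
    - [[2,0,0,0,0,0],[4,0,0,0,0,0],[5,0,0,0,0,0],[5,0,0,0,0,0]]

```text
clock: 4.45
tool_pos: [0.5648, 0.3414, 0.0764]
orientation: [-1.8, 89.8, 38.7]
force: [3.2, 4.2, 4.4]
opening: 0.0007
```

Request:
carry_out:
  series:
    - [[2,0,0,0,0,0],[3,0,0,0,0,0],[3,0,0,0,0,0]]

```text
clock: 4.82
tool_pos: [0.5646, 0.3411, 0.0733]
orientation: [-3.0, 89.9, 37.5]
force: [2.9, 2.8, 5.0]
opening: 0.0004
```

Request:
carry_out:
  series:
    - [[1.5,0,0,0,0,0],[1.5,0,0,0,0,0],[1.5,0,0,0,0,0]]

```text
clock: 5.2
tool_pos: [0.5647, 0.3412, 0.0729]
orientation: [-6.2, 89.8, 34.3]
force: [0.9, 1.9, 13.7]
opening: 0.0003
```

The force rose to 13.7 N at z = 0.0729, so the rocker has reached its stop. I'll lift and check.

Request:
carry_out:
  series:
    - [[-10,0,0,0,0,0],[-40,0,0,0,0,0],[-80,0,0,0,0,0],[-110,-30,-30,0,0,0],[-110,-60,-70,0,0,0],[-110,-100,-100,0,0,0],[-110,-100,-100,0,0,0]]

```text
clock: 6.08
tool_pos: [0.5507, 0.1956, 0.1807]
orientation: [165.9, 89.8, -153.9]
force: [-0.7, 0.1, 0.7]
opening: 0.0004
```

```bash
python3 - <<'E'
from h import *
o=get_obs(); print({k:np.round(o[k],4) for k in ("clock","tool_pos","force","orientation")})
print(rel([.5436,-.0293,.10])); M=R.from_euler('xyz',o["orientation"],degrees=True).as_matrix();print(M.round(3))
s=snapshot("side"); save(crop(s,100,250,130,100,6),"s4")
E
```

```text
{'clock': np.float64(6.075), 'tool_pos': array([0.5507, 0.1956, 0.1807]), 'force': array([-0.7349,  0.0911,  0.7263]), 'orientation': array([ 165.8518,   89.8206, -153.9023])}
(array([  81. , -167.1, -150.5]), array([ 0.  , -0.17, -0.04]))
[[-0.003 -0.646  0.763]
 [-0.001  0.763  0.646]
 [-1.     0.001 -0.003]]
```

View pics/s4.png

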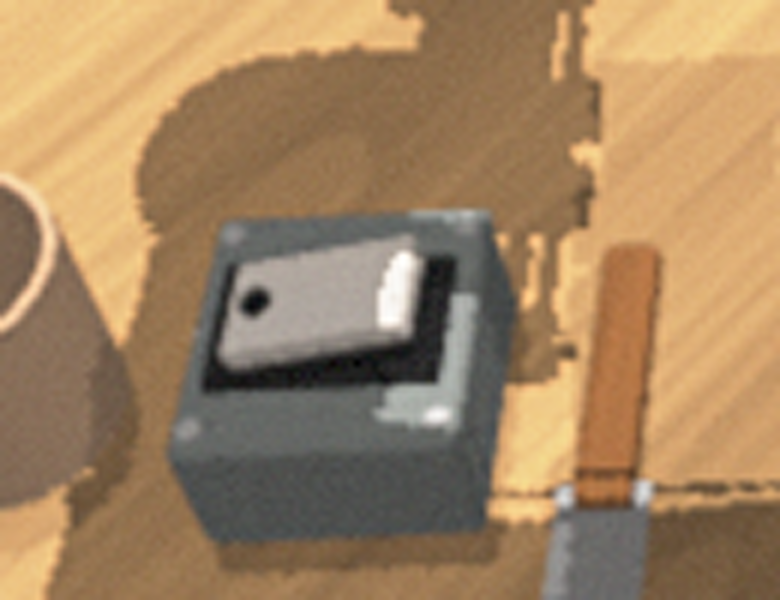

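The side picture shows the rocker tipped over, with the pip end now down at crop position (257,301). Next is the round key.

Request:
carry_out:
  series:
    - [[0,-40,-36,0,0,0],[0,-80,-72,0,0,0],[0,-120,-108,0,0,0],[10,-155,-140,0,0,0],[40,-167,-150.5,0,0,0],[70,-167,-150.5,0,0,0],[81,-167,-150.5,0,0,0],[81,-167,-150.5,0,0,0]]

```text
clock: 7.12
tool_pos: [0.5458, -0.0251, 0.0995]
orientation: [158.1, 89.9, -161.4]
force: [-1.2, 0.2, 0.8]
opening: 0.0007
```

```bash
python3 - <<'E'
from h import *
o=get_obs(); print({k:np.round(o[k],4) for k in ("clock","tool_pos","force","orientation")})
print(rel([.5436,-.0293,.066]))
s=snapshot("side"); print("pip z72.5:",onz(s,142.8,300.2,.0725)); save(crop(s,200,130,130,100,6),"s5")
save(snapshot("wrist")["color"],"w5")
E
```

```text
{'clock': np.float64(7.125), 'tool_pos': array([ 0.5458, -0.0251,  0.0995]), 'force': array([-1.1703,  0.2126,  0.7753]), 'orientation': array([ 158.0856,   89.8722, -161.4314])}
(array([33.5, -1.8, -4.3]), array([ 0.  , -0.12, -0.05]))
pip z72.5: [0.56211182 0.33862255 0.0725    ]
```

View pics/s5.png

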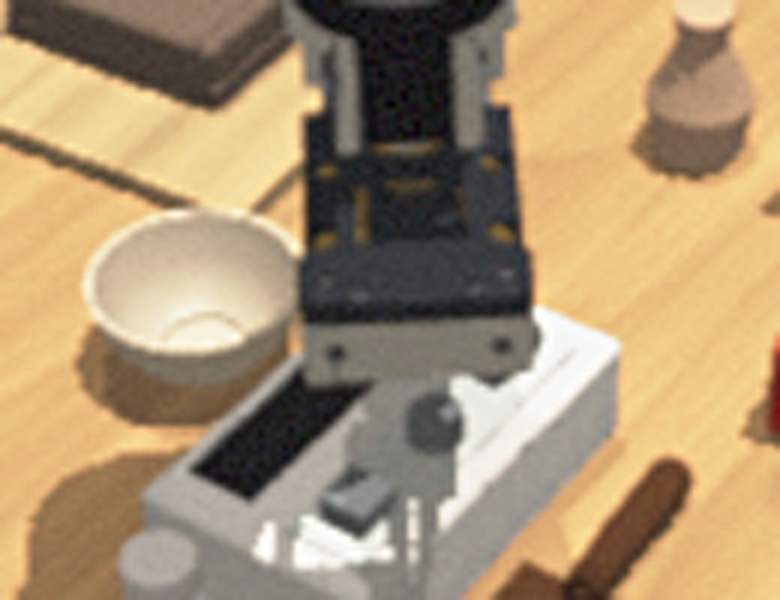

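View pics/w5.png

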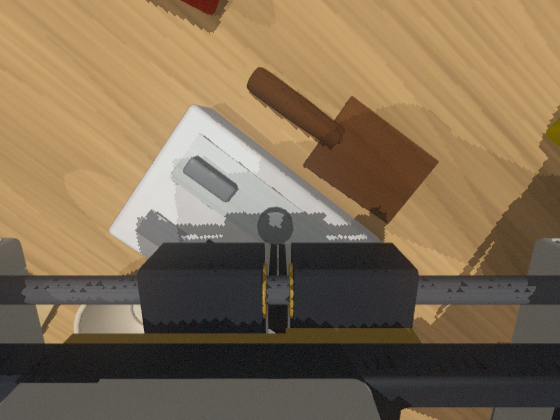

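Request:
carry_out:
  series:
    - [[15,-1,-3,0,0,0],[26,-1,-3,0,0,0],[31,-1,-3,0,0,0],[31,-1,-3,0,0,0]]

```text
clock: 7.72
tool_pos: [0.5442, -0.0283, 0.0686]
orientation: [159.3, 89.9, -160.2]
force: [-0.4, -0.2, 0.4]
opening: 0.0002
```

Now push the key in, by 7 mm from z = 0.066 to 0.059.

Request:
carry_out:
  series:
    - [[2.5,0,0,0,0,0],[5,0,0,0,0,0],[7,0,0,0,0,0],[8,0,0,0,0,0],[8,0,0,0,0,0]]

```text
clock: 8.35
tool_pos: [0.5448, -0.0281, 0.0612]
orientation: [-30.3, 90.0, 10.1]
force: [1.1, -0.7, 1.9]
opening: 0.0005
```

Request:
carry_out:
  series:
    - [[1,0,0,0,0,0],[2,0,0,0,0,0],[2.5,0,0,0,0,0],[2.5,0,0,0,0,0]]

```text
clock: 8.85
tool_pos: [0.5448, -0.0281, 0.0592]
orientation: [-40.1, 90.0, 0.3]
force: [-0.5, 1.8, 7.3]
opening: 0.0001
```

Request:
carry_out:
  series:
    - [[0.8,0,0,0,0,0],[0.8,0,0,0,0,0],[0.8,0,0,0,0,0]]

```text
clock: 9.22
tool_pos: [0.5449, -0.0281, 0.059]
orientation: [-43.2, 89.9, -2.7]
force: [-3.2, 2.0, 14.3]
opening: 0.0003
```

The force reached 14 N at z = 0.059, so the key is at its stop. I'll lift and head for the start box.

Request:
carry_out:
  series:
    - [[-10,0,0,0,0,0],[-40,0,0,0,0,0],[-80,0,0,0,0,0],[-90,-40,-30,0,0,0],[-90,-80,-60,0,0,0],[-90,-120,-95,0,0,0],[-90,-150,-130,0,0,0],[-90,-150,-130,0,0,0]]

```text
clock: 10.22
tool_pos: [0.5413, -0.2292, 0.1471]
orientation: [131.0, 89.9, 171.3]
force: [-1.5, 0.7, -1.1]
opening: 0.0003
```

```bash
python3 - <<'E'
from h import *
o=get_obs(); print({k:np.round(o[k],4) for k in ("clock","tool_pos","force","orientation")})
print(rel([.507,-.3285,.105]))
s=snapshot("side"); save(crop(s,200,130,130,100,6),"s6")
E
```

```text
{'clock': np.float64(10.225), 'tool_pos': array([ 0.5413, -0.2292,  0.1471]), 'force': array([-1.4829,  0.666 , -1.0807]), 'orientation': array([131.0475,  89.8864, 171.2544])}
(array([ 42.1, -53.7, -90.2]), array([ 0.  , -0.07, -0.09]))
```

View pics/s6.png

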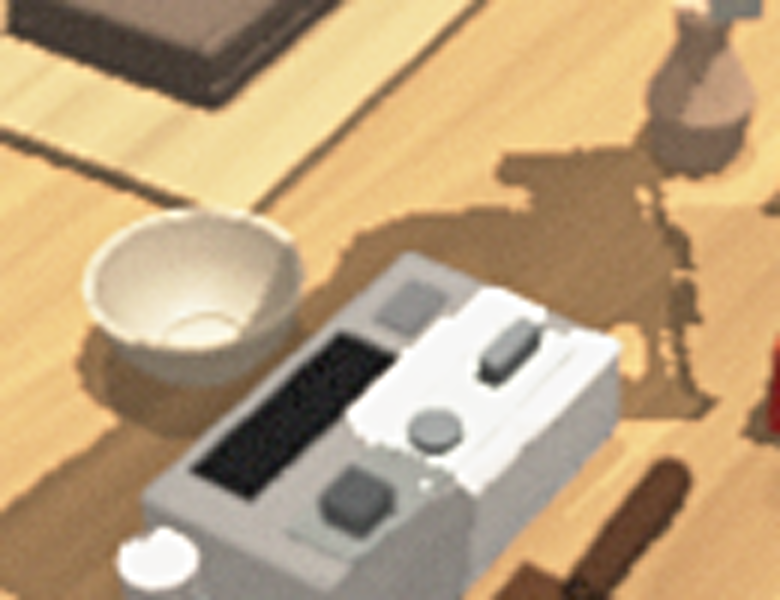

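The round key at crop (436,430) is clearly flush, and the square and bar keys are still standing out. Next I'll go above the mushroom button.

Request:
carry_out:
  series:
    - [[0,-25,-42,0,0,0],[0,-48,-82,0,0,0],[15,-54,-90,0,0,0],[38,-54,-90,0,0,0],[42,-54,-90,0,0,0],[42,-54,-90,0,0,0]]

```text
clock: 11.02
tool_pos: [0.5096, -0.3254, 0.1057]
orientation: [133.0, 90.0, 173.6]
force: [0.1, -0.2, 0.3]
opening: 0.0003
```

```bash
python3 - <<'E'
from h import *
o=get_obs(); print({k:np.round(o[k],4) for k in ("clock","tool_pos","force","orientation")})
print(rel([.507,-.3285,.081]))
s=snapshot("side"); save(crop(s,300,90,120,100,6),"s7")
save(snapshot("wrist")["color"],"w7")
E
```

```text
{'clock': np.float64(11.025), 'tool_pos': array([ 0.5096, -0.3254,  0.1057]), 'force': array([ 0.1073, -0.2302,  0.3054]), 'orientation': array([133.0451,  89.9573, 173.554 ])}
(array([24.7, -0.7, -4. ]), array([ 0.  , -0.03, -0.03]))
```

View pics/s7.png

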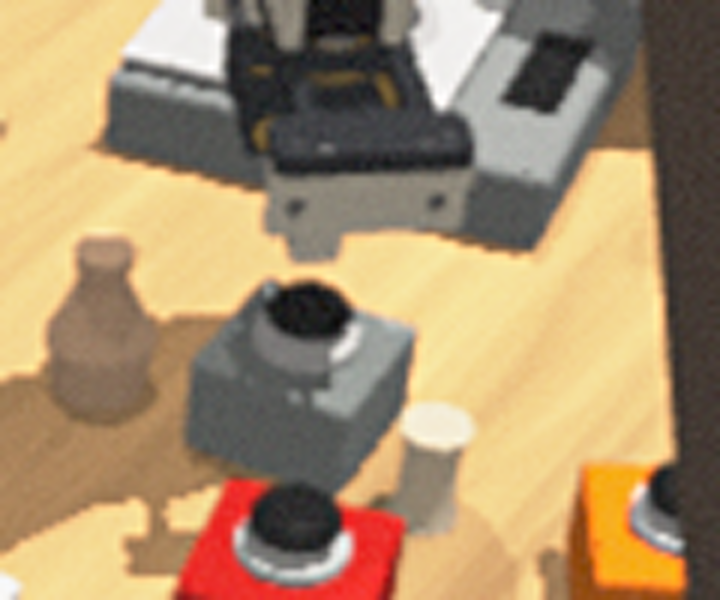

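View pics/w7.png

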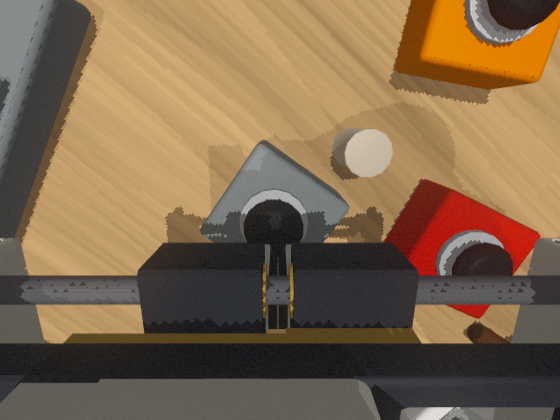

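Request:
carry_out:
  series:
    - [[12,-0.5,-3,0,0,0],[20,-0.5,-3,0,0,0],[25,-0.5,-3,0,0,0],[25,-0.5,-3,0,0,0]]

```text
clock: 11.62
tool_pos: [0.507, -0.3284, 0.0801]
orientation: [124.6, 89.9, 165.0]
force: [0.4, 0.1, 0.9]
opening: 0.0005
```

Request:
carry_out:
  series:
    - [[3,0,0,0,0,0],[5.5,0,0,0,0,0],[7.5,0,0,0,0,0],[8.5,0,0,0,0,0],[8.5,0,0,0,0,0]]

```text
clock: 12.25
tool_pos: [0.5077, -0.3287, 0.0726]
orientation: [-67.9, 90.0, -27.4]
force: [0.0, 0.0, 5.4]
opening: 0.0002
```

Request:
carry_out:
  series:
    - [[0.8,0,0,0,0,0],[1.2,0,0,0,0,0],[1.2,0,0,0,0,0],[1.2,0,0,0,0,0],[1.2,0,0,0,0,0],[1.2,0,0,0,0,0],[1.2,0,0,0,0,0],[1.2,0,0,0,0,0],[1.2,0,0,0,0,0],[1.2,0,0,0,0,0]]

```text
clock: 13.5
tool_pos: [0.5078, -0.3287, 0.0719]
orientation: [-70.6, 89.9, -30.2]
force: [-0.6, 0.3, 8.0]
opening: 0.0003
```

Request:
carry_out:
  series:
    - [[0,0,0,0,0,0],[0,0,0,0,0,0],[0,0,0,0,0,0],[0,0,0,0,0,0],[0,0,0,0,0,0],[0,0,0,0,0,0],[0,0,0,0,0,0],[0,0,0,0,0,0]]

```text
clock: 14.5
tool_pos: [0.5078, -0.3287, 0.0719]
orientation: [-69.6, 89.9, -29.1]
force: [-0.2, 0.7, 7.9]
opening: 0.0006
```

Request:
carry_out:
  series:
    - [[-4,0,0,0,0,0],[-10,0,0,0,0,0],[-30,0,0,0,0,0],[-70,0,0,0,0,0],[-110,0,0,0,0,0],[-130,-30,0,0,0,0],[-130,-70,0,0,0,0],[-130,-100,0,0,0,0],[-130,-100,0,0,0,0],[-130,-100,0,0,0,0]]

```text
clock: 15.75
tool_pos: [0.5715, -0.4041, 0.2002]
orientation: [106.1, 89.9, 146.5]
force: [0.1, -0.6, 0.4]
opening: 0.0001
```

```bash
python3 - <<'E'
from h import *
import pickle
o=get_obs(); print({k:np.round(o[k],4) for k in ("clock","tool_pos","force")})
s=snapshot("side"); t=snapshot("top")
save(s["color"],"s8"); save(t["color"],"t8"); save(crop(s,300,110,120,80,6),"s8c")
E
```

```text
{'clock': np.float64(15.75), 'tool_pos': array([ 0.5715, -0.4041,  0.2002]), 'force': array([ 0.0578, -0.5947,  0.4177])}
```

View pics/s8.png

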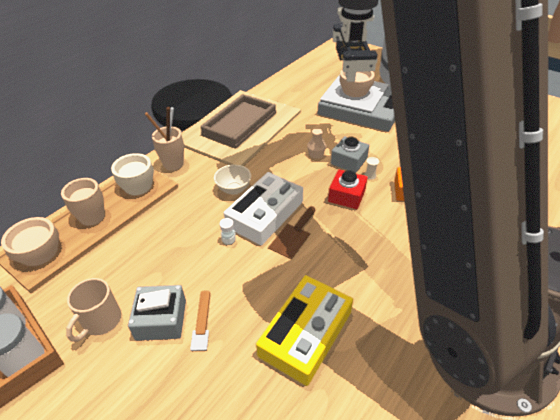

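View pics/t8.png

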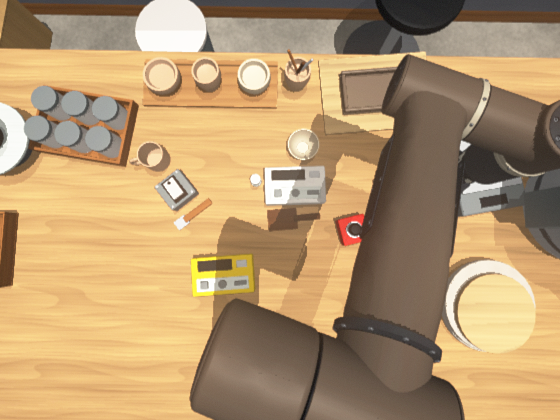

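View pics/s8c.png

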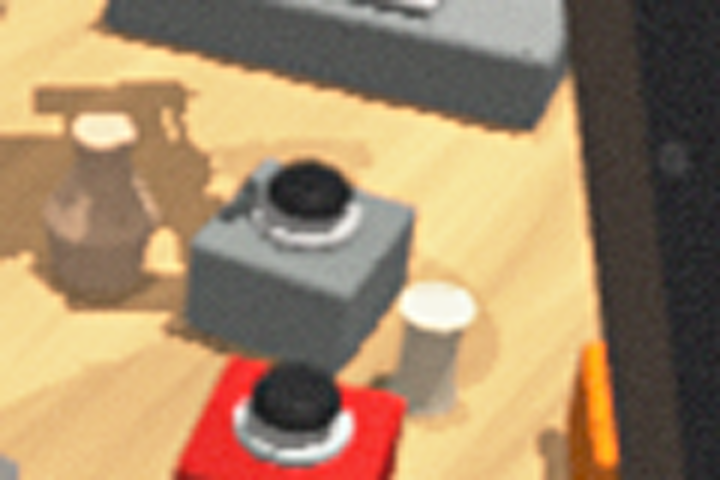

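Nothing has moved: the rocker is tipped, the round key is in, the mushroom button is up, and the wrist force is near zero.

```bash
python3 -c "
from plant import *
print(close_job())"
```

```text
the job is handed in; nothing more can be done
None
```

I did the three steps in order with the closed fingertips and handed the job in at about 15.8 s. No verdict was reported.

1. **Fan rocker:** I pressed the pip end until the force jumped to about 14 N at 72.9 mm. The picture afterwards showed the rocker tipped over.
2. **Round key:** I pushed it to its stop, about 14 N at 59.0 mm. The picture showed it flush, with the square and bar keys still out.
3. **Mushroom button:** I held it at its lower stop (8 N at 71.9 mm) for a little over 2 s, then let it go. The picture showed it up again.

In the last side view the start box stood level in its place, and the pots and tools stood where they were. The top view could not confirm the start box, because the arm hid it. The wrist force was about 0.7 N, which is within its noise, with the arm clear of everything.

No check failed. The measured TCP trailed the commanded position by up to about 5 mm after fast moves, and I corrected this before each press.

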